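# Secure the closet chest: fold the hasp over and clip the snap hook on its staple

## Robot

A 6-joint arm with a two-finger parallel gripper is mounted at the origin on the work surface. World frame = base frame: x ahead of the robot, y to its left, z up, the work surface at z = 0. Lengths are in mm, angles in degrees, forces in N, time in s.
With the tool pointing down it reaches from about 350 to 850 mm from the base axis. Payload 8.1 kg.
Tool frame: the origin (TCP) lies at the very end of the fingers, on their centre line; the grasp point (between the pads) lies 19 mm behind it; z points along the fingers, y is the direction in which the jaws open and shut (so a half turn about z gives the same grasp; the last joint's range is limited). The gripper opens to 85 mm and grips with 20 to 120 N. Pads are 22 mm wide; open, the fingers measure 114 mm over their backs; the gripper's body (76 mm by 85 mm) begins 54 mm behind the grasp point. The pads swing forward as they close: fully open they stand 13 mm farther back than shut.
Start: joints at [-70.955, 7.471, 85.268, -0, 87.261, -4.893], TCP at [243.47, -548.386, 195.392] pointing down, gripper open.
Joint ranges: [-169.43, 169.43], [-51.17, 129.36], [1.28, 143.12], [-76.62, 256.62], [0, 156.53], [-152.29, 152.29]. Speed limits (degrees/s): [136.94, 136.94, 159.86, 180, 180, 180].

## Interface

Orientations are given as [roll, pitch, yaw] about the fixed x, y, z axes, in that order (R = Rz(yaw) Ry(pitch) Rx(roll)).
In Python, from bench import r gives the robot as it stands.
- The arm moves only by the shell command python3 -m jog 'ROWS' [OPENING] [FORCE]. ROWS is JSON, a list of rows, each a list of 6 numbers: the shift along the tool's x, y, z normalised to -1 to 1, where 1 is 0.25 m, then the turn, a rotation vector about the tool's x, y, z normalised to -1 to 1, where 1 is pi rad. In form: [[x, y, z, ax, ay, az], ...]. A call has 1 to 10 rows; each row is the pose to reach, as a shift and turn from the pose commanded when the call began, along the tool's axes at that moment, turning the shorter way round; what a row does not reach only later rows make up. A row lasts 1/10 s, in which the tool goes at most 50 mm and 8.59 degrees, less where a joint would pass 70% of its speed; a pose out of reach is approached as far as the arm can. A call with a number of a shift or a turn outside -1 to 1 is refused whole. A call with a gripper value outside its range is refused whole. OPENING is the opening, from 0 (shut) to 1 (fully open), set as the call begins (- or left out, the last holds). The fingers move at their own pace and stop on an object; FORCE is the grip in N (left out, the last holds). Time passes only in rows, so rows that repeat a pose let the fingers close. It gives the time, the measured TCP pose, the force and the opening at its end, in the units of the state.
- r.sense(): the state, without advancing time (a new reading comes with each control period).
- r.snapshot(name): name is "side" or "top" or "wrist"; returns a dict with "pixels" (384x512x3 uint8, red, green, blue), "intrinsics" (3x3 intrinsics, pixels), "dist" ([k1, k2, p1, p2, k3] as OpenCV has them; the pictures are not rectified), "extrinsics" (4x4, takes a point from camera to world coordinates). Camera axes: x right, y down, z forward; pixel columns grow to the right and rows downward; lengths in mm; the calibration is good to about 2 mm. A picture is of the moment at which its call begins. There is no depth.
- r.hand_in(): hands the job in, once; it reports no verdict.
The state is a dict: "time": time; "joint_pos": joint angles; "qd": joint speeds; "joint_efforts": joint torques, N m; "tool_pos": TCP position; "tcp_rot": TCP orientation; "ft_force": force on the tool from outside, world axes, zero at the start; "wrist_torque": the same for the moment, N m; "finger_gap": finger opening in mm.
Only numpy, scipy, OpenCV 4.12 (cv2) and the standard library are available. Lean on these libraries where they do the work, as an engineer would, in place of code of your own. Each camera call takes 0.05 s, during which the arm holds its last target.

## Task

Secure the low wooden chest on the pull-out shelf: flip its hinged steel hasp plate over so that it lies flat with the staple standing up through its slot, then clip the big snap hook onto the staple by pressing the hook's sprung gate against one leg of the staple until that leg is inside the hook and the gate has sprung shut. Leave the hook lying flat on the closed hasp, looped round that one leg, and leave all the other things where they are.

Things in the scene. Friction and masses are not known exactly. Their poses are not given: they have to be found in the camera images.
- chest: The low light-wood chest, fixed: 200 mm along its x, 350 mm along its y (y = -190 to +160 mm), flat top 70 mm above the shelf. Origin on the shelf (z = 0) straight under the middle of the hasp's hinge axis; z up. The hinge axis runs along x, 3 mm above the chest's top; the hasp plate starts folded to the +y side and closes onto the -y side. The staple stands at y = -70 mm.
- hasp (a joint): Angle of the hinged steel hasp plate (rad): 0 = folded back flat on the chest's +y side, 1.57 = standing up, 3.14 = closed flat on the -y side, the staple through its slot. Starts at 0.3 to 0.9. The hinge is stiff (0.22 N m): the plate stays at whatever angle it is left; 1 to 3 N at the tab swings it.
- hasp_slot (a point): Centre of the slot in the hasp plate, 75 mm from the hinge axis. The plate is 5 mm thick, 108 mm wide along the hinge and reaches 108 mm from it; slot 80 mm by 34 mm. Closed, the plate's upper face is 5.5 mm above the chest's top.
- hasp_tab (a point): Middle of the pull tab at the hasp plate's free end, 138 mm from the hinge axis: 26 mm wide (along the hinge), 6 mm thick, standing 47 mm out beyond the plate (108 to 155 mm from the hinge). Pinched by its two side edges it turns between the fingers as the plate swings. At hasp angle a it is at chest-frame x = 0, y = 138 cos(a), z = 73 + 138 sin(a) mm.
- staple_near (a point): Point on the axis of the staple's leg at chest-frame x = -30, y = -70 mm, 12 mm above the chest's top. The staple is a fixed upright U-arch of 8 mm round steel bar in the chest's xz plane, legs 60 mm apart (centre to centre), top 48 mm above the chest's top.
- staple_far (a point): The same point on the staple's other leg, at chest-frame x = +30, y = -70 mm.
- hook: The large snap hook, loose, lying flat on the shelf: 158 mm long, 78 mm wide, about 180 g. Origin on its underside, z up. Along its x: black grip block from -78 to -16 mm, then a loop of 12 mm round steel bar to +80 mm, its axis 6 mm above the underside. Closed long side (spine) at y = +33 mm, sprung gate on the opposite side at y = -33 mm.
- hook_ring (a point): Centre of the open space in the hook's loop, hook frame x = 30, y = 0, z = 6 mm. The space runs from hook x = -8 to +68 and y = -27 to +27 mm. On the gate side the fixed nose ends at x = 54 mm.
- hook_grip (a point): Centre of the hook's black grip block (62 mm long, 24 mm wide along the hook's y, 24 mm high), half-way up: hook frame x = -48, y = 0, z = 12 mm. Axes as the hook's.
- gate (a joint): Angle of the hook's gate (rad): 0 = shut, 0.9 = fully swung into the loop (towards hook +y; it opens only inwards, its spring shuts it). A 10 mm round bar from its pivot at hook x = -10, y = -33 mm to a tip at x = 49 mm. About 1 to 2 N near the tip opens it. A staple leg pressed in along hook +y at x = 28 to 38 mm slips past the tip 25 to 42 mm inside the gate's shut line.
- staple: The staple, origin on the chest's top midway between its legs; axes as the chest's.
- mug: white ceramic mug, 82 mm wide, 92 mm tall; only stands by. Origin at its underside.
- pail_lid: round grey plastic pail lid, 224 mm wide, 16 mm thick, lying flat; only stands by. Origin at its underside.
- strainer: stainless sink strainer, 104 mm wide, 27 mm tall; only stands by. Origin at its underside.
- brush: bamboo scrubbing brush, about 200 mm long, 50 mm wide, 40 mm tall; only stands by. Origin at its underside.
- tub: white plastic tub with grey twist cap, 110 mm wide, 110 mm tall; only stands by. Origin at its underside.
- jar: glass jar with steel cap, 80 mm wide, 120 mm tall; only stands by. Origin at its underside.
- soap: bar of soap 85 x 55 x 28 mm; only stands by. Origin at its underside.
Not all that is in view belongs to the job. What is shaped like the hook but red or yellow is not meant.

How it is judged:
By the outcome, as a careful person would: the job done as asked, in the order asked, and still so for the second after the job is handed in, with the robot touching nothing.
It also fails if it takes over 72 s, if anything falls off the work surface, if the arm or the gripper's body presses on something with over 40 N, if the wrist force passes 120 N, or if a joint passes its speed limit or range.

## Working session

There is one attempt and no reset: what is moved stays moved. The work goes in short steps, Python scripts to look and compute and a shell command to move; the robot and the scene stay as the last step left them, time stands still between calls to the robot, and variables do not carry over. Pictures are saved under pics/ and viewed, and the job is handed in when it is done.

```bash
ls; mkdir -p pics; python3 - <<'E'
from bench import r
import cv2,numpy as np
s=r.sense(); print(s)
for n in ["side","top","wrist"]:
    d=r.snapshot(n); cv2.imwrite(f"pics/{n}0.png",d["pixels"][:,:,::-1]); print(n,d["intrinsics"],d["dist"],d["extrinsics"])
    np.savez(f"{n}0.npz",**{k:np.array(v) for k,v in d.items()})
E
```

```text
pics
{'time': 0.0, 'joint_pos': array([-7.09560151e+01,  7.51472166e+00,  8.53292358e+01,  1.38293246e-03,
        8.72602680e+01, -4.89395058e+00]), 'qd': array([-0.11939616,  0.02685183, -0.04796195, -0.00931811, -0.13971387,
        0.04195836]), 'joint_efforts': array([ 1.47933300e-03, -5.69394922e+01, -5.00550270e+01,  6.09694575e-05,
        1.50246854e-02, -5.73394473e-06]), 'tool_pos': array([ 243.27103505, -547.80902923,  194.34892223]), 'tcp_rot': array([-1.79896272e+02, -1.02678388e-02,  2.39378588e+01]), 'ft_force': array([ 0.12126632, -0.5719522 , -1.05651338]), 'wrist_torque': array([0.0159645 , 0.03813399, 0.02296395]), 'finger_gap': 85.25173037290529}
side [[417.03682368   0.         260.92328244]
 [  0.         417.03682368 194.04494995]
 [  0.           0.           1.        ]] [-0.02843581  0.          0.          0.          0.        ] [[ 9.22986541e-01  2.60617443e-01 -2.83150831e-01  9.55582227e+02]
 [ 3.84675724e-01 -6.45795977e-01  6.59524180e-01 -1.04923708e+03]
 [-1.09741620e-02 -7.17653193e-01 -6.96314198e-01  1.18224223e+03]
 [ 0.00000000e+00  0.00000000
[... 264 characters left out ...]
1  1.29142779e-01  3.38978641e+02]
 [-9.99415310e-01  2.45612550e-02 -2.37861883e-02  7.24698421e+00]
 [ 2.04060658e-02 -1.29719824e-01 -9.91340688e-01  1.62913181e+03]
 [ 0.00000000e+00  0.00000000e+00  0.00000000e+00  1.00000000e+00]]
wrist [[340.754383     0.         253.41622192]
 [  0.         340.754383   188.78739706]
 [  0.           0.           1.        ]] [-0.05850803  0.          0.          0.          0.        ] [[ 4.06386859e-01 -8.78565972e-01 -2.50941334e-01  3.06070931e+02]
 [-9.13699691e-01 -3.91243371e-01 -1.09915870e-01 -5.18779247e+02]
 [-1.61079059e-03  2.73953385e-01 -9.61741622e-01  3.73992529e+02]
 [ 0.00000000e+00  0.00000000e+00  0.00000000e+00  1.00000000e+00]]
```

View pics/side0.png

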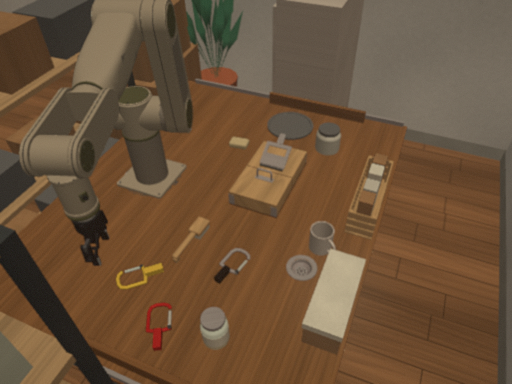

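View pics/top0.png

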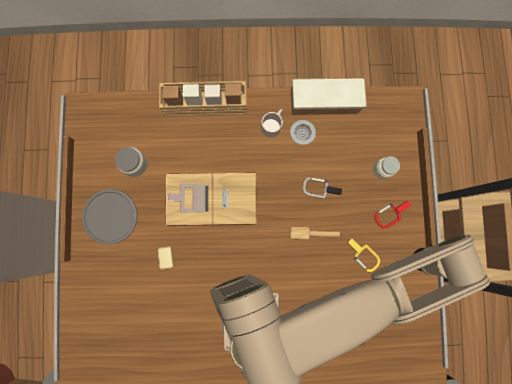

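View pics/wrist0.png

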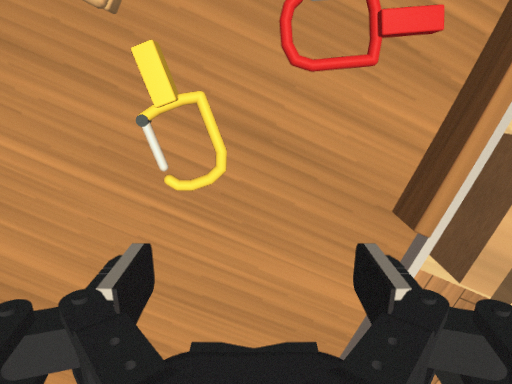

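```bash
cat > h.py <<'E'
import numpy as np,cv2
def load(n):
    return dict(np.load(n+".npz"))
def snap(n,tag):
    from bench import r
    d=r.snapshot(n); d={k:np.array(v) for k,v in d.items()}
    np.savez(f"{n}{tag}.npz",**d); cv2.imwrite(f"pics/{n}{tag}.png",d["pixels"][:,:,::-1]); return d
def ray(d,uv):
    p=cv2.undistortPoints(np.array([[uv]],float),d["intrinsics"],d["dist"])[0,0]
    T=d["extrinsics"]; return T[:3,3],T[:3,:3]@np.array([p[0],p[1],1])
def plane(d,uv,z):
    o,v=ray(d,uv); return o+v*(z-o[2])/v[2]
def proj(d,P):
    T=d["extrinsics"]; R=T[:3,:3].T; t=-R@T[:3,3]
    return cv2.projectPoints(np.array(P,float).reshape(-1,1,3),cv2.Rodrigues(R)[0],t,d["intrinsics"],d["dist"])[0].reshape(-1,2)
def tri(d1,u1,d2,u2):
    o1,v1=ray(d1,u1);o2,v2=ray(d2,u2)
    v1/=np.linalg.norm(v1);v2/=np.linalg.norm(v2)
    A=np.stack([v1,-v2],1);x=np.linalg.lstsq(A,o2-o1,rcond=None)[0]
    a=o1+x[0]*v1;b=o2+x[1]*v2
    return (a+b)/2,np.linalg.norm(a-b)
def crop(d,box,s,name):
    x0,y0,x1,y1=box
    im=d["pixels"][y0:y1,x0:x1,::-1]
    cv2.imwrite(f"pics/{name}.png",cv2.resize(im,None,fx=s,fy=s,interpolation=cv2.INTER_CUBIC))
E
python3 - <<'E'
from h import *
t=load("top0");s=load("side0")
crop(t,(155,160,265,240),7,"topchest")
crop(t,(290,160,360,220),8,"tophook")
crop(s,(220,120,320,220),6,"sidechest")
crop(s,(205,235,265,290),10,"sidehook")
E
```

```text
(no output)
```

View pics/topchest.png

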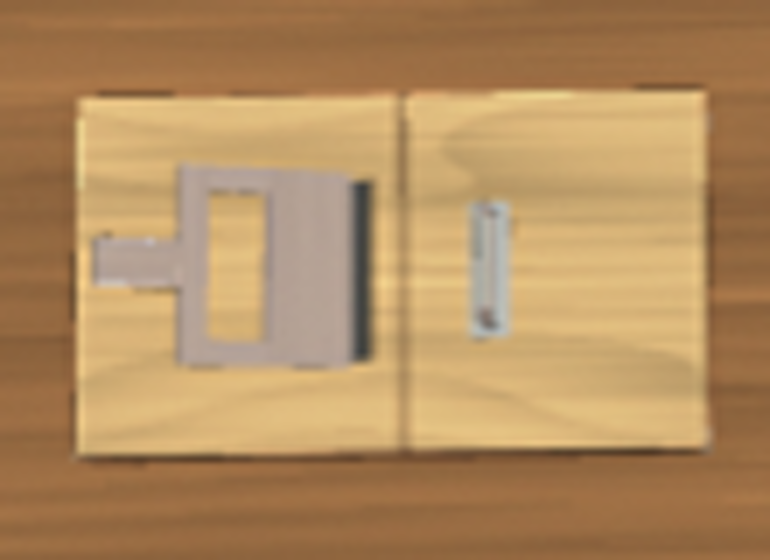

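View pics/tophook.png

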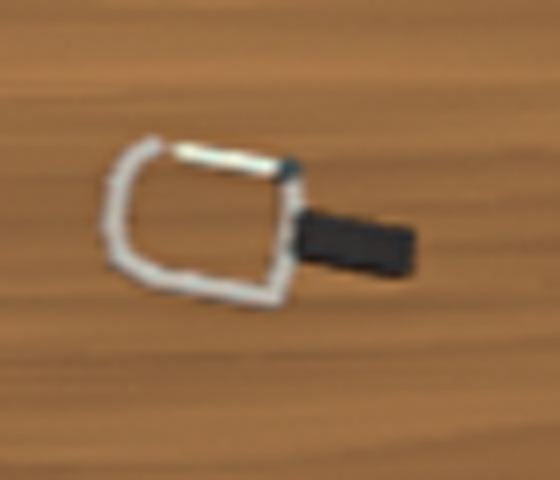

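View pics/sidechest.png

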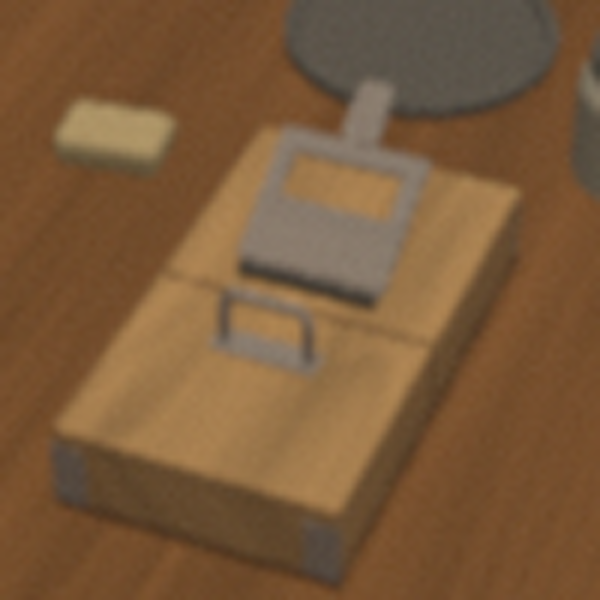

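View pics/sidehook.png

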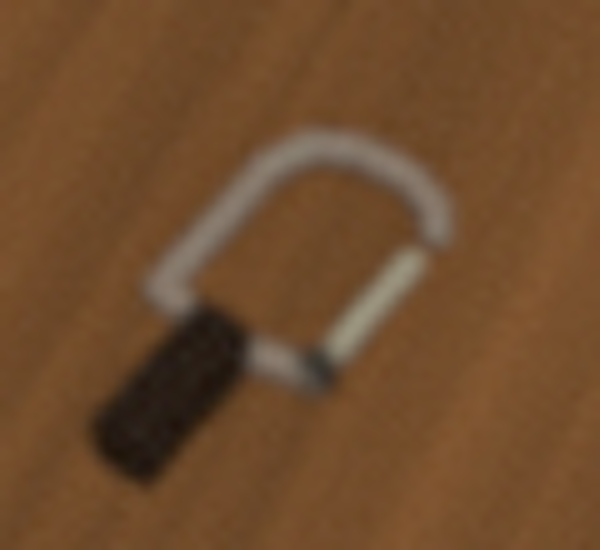

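```bash
python3 - <<'E'
from h import *
t=load("top0");s=load("side0")
f=lambda o,k,p:((p[0]+.5)/k-.5+o[0],(p[1]+.5)/k-.5+o[1])
print("chest corners top view z70")
for p in [(80,97),(705,90),(708,447),(78,455)]:
    print(plane(t,f((155,160),7,p),70).round(1))
print("side"); 
for p in [(265,125),(520,187),(337,517),(52,437)]: print(plane(s,f((220,120),6,p),70).round(1))
print("staple base top view", [plane(t,f((155,160),7,p),72).round(1) for p in [(490,203),(490,336)]])
print("staple arch side z118", [plane(s,f((220,120),6,p),114).round(1) for p in [(228,293),(310,313)]])
print("hinge ", [plane(t,f((155,160),7,p),73).round(1) for p in [(362,180),(362,360)]])
print("tab tri",tri(t,f((155,160),7,(95,262)),s,f((220,120),6,(378,82))))
print("plate corners",tri(t,f((155,160),7,(180,168)),s,f((220,120),6,(429,160))),tri(t,f((155,160),7,(180,364)),s,f((220,120),6,(285,125))))
g=lambda p:f((290,160),8,p); k=lambda p:f((205,235),10,p)
print("hook top: grip end", [plane(t,g(p),24).round(1) for p in [(414,228),(408,276),(303,209),(297,262)]])
print("loop", {n:plane(t,g(p),6).round(1) for n,p in dict(tip=(104,210),spineC=(280,300),pivot=(290,168),gatetip=(175,151),nose=(158,143),spinefar=(160,282)).items()})
print("side loop", {n:plane(s,k(p),6).round(1) for n,p in dict(tip=(390,165),spineC=(165,290),pivot=(318,370),nose=(437,235)).items()})
print("side grip", [plane(s,k(p),24).round(1) for p in [(200,303),(245,340),(100,430),(150,480)]])
E
```

```text
chest corners top view z70
[582.5 317.4  70. ]
[577.8 -32.   70. ]
[379.  -28.2  70. ]
[383.3 318.6  70. ]
side
[384.  322.9  70. ]
[580.9 322.8  70. ]
[578.5 -32.8  70. ]
[383.1 -34.5  70. ]
staple base top view [array([517. ,  89.1,  72. ]), array([443.2,  90.5,  72. ])]
staple arch side z118 [array([453.4,  91.1, 114. ]), array([510.5,  92.6, 114. ])]
hinge  [array([531.5, 159.9,  73. ]), array([431.6, 161.2,  73. ])]
tab tri (array([481.63700357, 292.56098392, 155.17409288]), np.float64(0.31401535625597893))
plate corners (array([533.93466468, 251.90937172, 131.1603326 ]), np.float64(1.6438521141416667)) (array([428.48464936, 251.99617364, 131.6104039 ]), np.float64(0.2441911676379913))
hook top: grip end [array([ 512.6, -379.2,   24. ]), array([ 488.4, -374.8,   24. ]), array([ 523.7, -323.1,   24. ]), array([ 496.9, -318.7,   24. ])]
loop {'tip': array([ 527.9, -224.6,    6. ]), 'spineC': array([ 479.5, -312.6,    6. ]), 'pivot': array([ 547.1, -321.1,    6. ]), 'gatetip': array([ 557.3, -262.3,    6. ]), 'nose': array([ 561.6, -253.8,    6. ]), 'spinefar': array([ 490.3, -251.6,    6. ])}
side loop {'tip': array([ 531.9, -226.8,    6. ]), 'spineC': array([ 482.2, -306. ,    6. ]), 'pivot': array([ 545.5, -316.3,    6. ]), 'nose': array([ 559.9, -248.8,    6. ])}
side grip [array([ 502.9, -317.8,   24. ]), array([ 523.7, -325.8,   24. ]), array([ 494.9, -376.7,   24. ]), array([ 519.1, -387.9,   24. ])]
```

Three hook-like things are in the top view. The steel loop with the black grip is at (320,188), the red one at (393,215) and the yellow one at (365,255). The steel and black one fits the description, and the enlarged crop confirms it, with a white gate on the far +x side. The chest comes out at origin ≈ (481, 160), yaw ≈ 0, and the hasp at ≈ 0.555 rad: the tab end triangulates to 155 mm from the hinge, which matches the given size.

```bash
cat > go.py <<'E'
import sys,numpy as np
from scipy.spatial.transform import Rotation as R
from bench import r
s=r.sense(); p=np.array(s["tool_pos"]); q=R.from_euler("xyz",s["tcp_rot"],degrees=True)
t=np.array([float(x) for x in sys.argv[1:4]]); y=float(sys.argv[4])
Q=R.from_euler("xyz",[180,0,y],degrees=True)
print("now",p.round(1),np.round(s["tcp_rot"],2),"F",np.round(s["ft_force"],1),"gap",round(s["finger_gap"],1),"t",round(s["time"],2))
print("shift",(q.inv().apply(t-p)/250).round(4),"turn",((q.inv()*Q).as_rotvec()/np.pi).round(4))
E
python3 go.py 481.7 278 230 89.7
```

```text
now [ 243.3 -547.9  194.6] [-1.7991e+02 -1.0000e-02  2.3940e+01] F [ 0.   0.4 -0.9] gap 85.4 t 0.15
shift [ 2.2121 -2.6328 -0.1376] turn [-4.000e-04 -3.000e-04 -3.653e-01]
```

```bash
python3 -m jog '[[0.84,-1,-0.14,0,0,-0.365],[0.84,-1,-0.14,0,0,-0.365],[0.84,-1,-0.14,0,0,-0.365],[0.84,-1,-0.14,0,0,-0.365],[0.84,-1,-0.14,0,0,-0.365],[0.84,-1,-0.14,0,0,-0.365],[0.84,-1,-0.14,0,0,-0.365],[0.84,-1,-0.14,0,0,-0.365],[0.84,-1,-0.14,0,0,-0.365],[0.84,-1,-0.14,0,0,-0.365]]' 1 40; python3 go.py 481.7 278 230 89.7
```

```text
time: 1.15
tool_pos: [333.8, -234.8, 230.2]
tcp_rot: [-180.0, -0.0, 89.5]
ft_force: [-0.1, -0.4, -0.8]
finger_gap: 85.6
now [ 333.8 -234.8  230.2] [-179.98   -0.     89.46] F [-0.1 -0.4 -0.8] gap 85.6 t 1.15
shift [2.0566e+00 5.7220e-01 8.0000e-04] turn [-0.0001 -0.     -0.0013]
```

```bash
python3 -m jog '[[1,0.286,0,0,0,-0.001],[1,0.286,0,0,0,-0.001],[1,0.286,0,0,0,-0.001],[1,0.286,0,0,0,-0.001],[1,0.286,0,0,0,-0.001],[1,0.286,0,0,0,-0.001]]'; python3 -m jog '[[1,0.286,0,0,0,0],[1,0.286,0,0,0,0],[1,0.286,0,0,0,0],[1,0.286,0,0,0,0],[1,0.286,0,0,0,0],[1,0.286,0,0,0,0],[1,0.286,0,0,0,0]]' 0.7;  python3 go.py 481.7 278 230 89.7
python3 - <<'E'
from h import *
snap("wrist",1)
E
```

```text
time: 1.75
tool_pos: [407.6, 18.6, 230.1]
tcp_rot: [-180.0, -0.1, 89.9]
ft_force: [0.6, -0.4, 0.1]
finger_gap: 85.1
time: 2.45
tool_pos: [479.6, 264.9, 229.1]
tcp_rot: [-179.9, 0.1, 89.8]
ft_force: [-0.8, -0.3, -0.6]
finger_gap: 59.7
now [479.6 264.9 229.1] [-1.7988e+02  7.0000e-02  8.9780e+01] F [-0.8 -0.3 -0.6] gap 59.7 t 2.45
shift [ 0.0523  0.0083 -0.0036] turn [-0.0007  0.0004  0.0004]
```

View pics/wrist1.png

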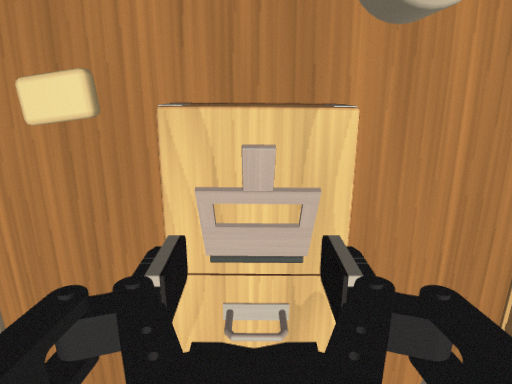

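```bash
python3 - <<'E'
from h import *
w=load("wrist1")
print("tab end",plane(w,(258.5,146),155).round(1), "plate L/R",plane(w,(196,188),130).round(1),plane(w,(320.5,188),130).round(1))
print("chest far corners",plane(w,(158,106),70).round(1),plane(w,(357,106),70).round(1))
print("hinge",plane(w,(208,260),73).round(1),plane(w,(303,260),73).round(1))
print("staple legs top",[plane(w,p,100).round(1) for p in [(229,315),(284.5,315)]])
print("staple arch bar",[plane(w,p,114).round(1) for p in [(228,335),(286,335)]])
E
```

```text
tab end [482.6 296.4 155. ] plate L/R [429.7 256.8 130. ] [535.7 256.6 130. ]
chest far corners [385.7 323.   70. ] [579.5 322.5  70. ]
hinge [428.4 158.8  73. ] [532.3 158.6  73. ]
staple legs top [array([452.1, 107.8, 100. ]), array([511.1, 107.7, 100. ])]
staple arch bar [array([451.6,  93.5, 114. ]), array([511.9,  93.4, 114. ])]
```

```bash
python3 -m jog '[[0.05,0.008,0.1,0,0,0],[0.05,0.008,0.2,0,0,0],[0.05,0.008,0.26,0,0,0],[0.05,0.008,0.26,0,0,0],[0.05,0.008,0.26,0,0,0]]';  python3 go.py 482 279 136 89.7
```

```text
time: 3.0
tool_pos: [481.7, 276.1, 166.1]
tcp_rot: [180.0, 0.0, 89.7]
ft_force: [0.1, -0.5, 0.3]
finger_gap: 59.5
now [481.7 276.1 166.1] [179.98   0.    89.72] F [ 0.1 -0.5  0.3] gap 59.5 t 3.0
shift [0.0118 0.0011 0.1204] turn [0.0001 0.     0.0001]
```

```bash
python3 -m jog '[[0.011,0.001,0.08,0,0,0],[0.011,0.001,0.12,0,0,0],[0.011,0.001,0.12,0,0,0],[0.011,0.001,0.12,0,0,0]]'; python3 -m jog '[[0,0,0,0,0,0],[0,0,0,0,0,0],[0,0,0,0,0,0],[0,0,0,0,0,0],[0,0,0,0,0,0],[0,0,0,0,0,0],[0,0,0,0,0,0]]' 0.2 25; python3 - <<'E'
from h import *
snap("wrist",2);snap("side",2)
d=load("side2"); crop(d,(200,80,340,200),5,"side2c")
E
```

```text
time: 3.4
tool_pos: [481.9, 279.8, 136.2]
tcp_rot: [180.0, -0.0, 89.8]
ft_force: [0.1, -0.2, -0.4]
finger_gap: 59.9
time: 4.1
tool_pos: [481.6, 279.9, 135.4]
tcp_rot: [-180.0, 0.0, 89.8]
ft_force: [0.5, 0.1, 0.0]
finger_gap: 17.5
```

View pics/wrist2.png

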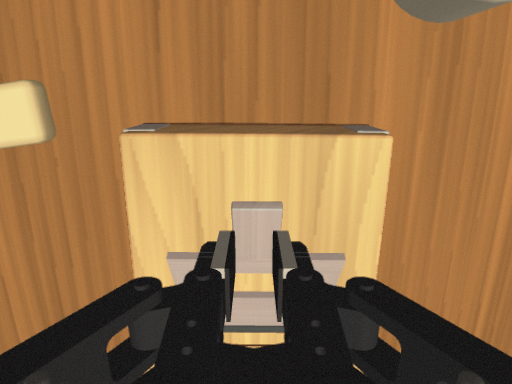

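View pics/side2c.png

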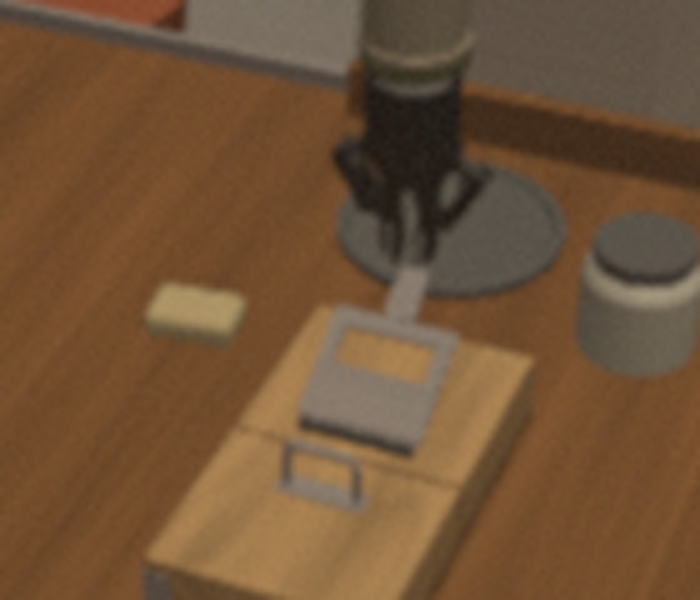

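```bash
python3 - <<'E'
from h import *
s=load("side2");w=load("wrist2")
for n,P in dict(tcp=[482,280,135.4],grasp=[482,280,154.4],tabmid=[482,278,146],tabend=[482,292.5,155],tabroot=[482,252,130]).items():
    u=proj(s,P)[0];v=proj(w,P)[0]; print(n,u.round(1),((u-[200,80])*5).round(0),"wrist",v.round(1))
f=lambda o,k,p:((p[0]+.5)/k-.5+o[0],(p[1]+.5)/k-.5+o[1])
print("tab end tri",tri(s,(283,133.7),w,(257,202)))
print("plate corner",tri(s,(291.4,146),w,(344.5,254)),tri(s,(266.6,141.4),w,(168,254)))
E
python3 go.py 482 279 136 89.7
```

```text
tcp [281.5 138.8] [407. 294.] wrist [255.5 221.8]
grasp [281.6 135.1] [408. 275.] wrist [255.7 235.4]
tabmid [281.3 137. ] [407. 285.] wrist [255.6 232.5]
tabend [282.6 133.3] [413. 267.] wrist [255.7 212.8]
tabroot [279.  143.6] [395. 318.] wrist [255.5 261.9]
tab end tri (array([482.50591567, 296.58310349, 150.41714058]), np.float64(0.4238755538928458))
plate corner (array([535.10857861, 256.60800388, 129.671333  ]), np.float64(1.038613647351385)) (array([426.72262165, 253.93945896, 124.13986451]), np.float64(2.193543197848982))
now [481.6 279.9 135.4] [-180.      0.     89.82] F [ 0.1 -0.3  0.3] gap 17.2 t 4.2
shift [-0.0034  0.0015 -0.0025] turn [-0.      0.      0.0006]
```

```bash
python3 - <<'E'
from h import *
crop(load("wrist2"),(160,180,360,330),4,"w2c")
crop(load("side2"),(255,105,315,160),10,"s2c")
E
```

```text
(no output)
```

View pics/w2c.png

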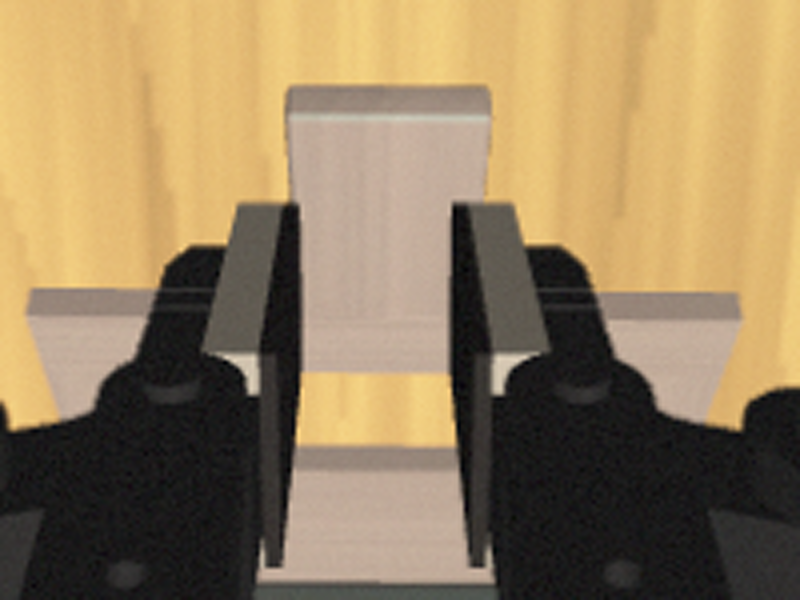

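View pics/s2c.png

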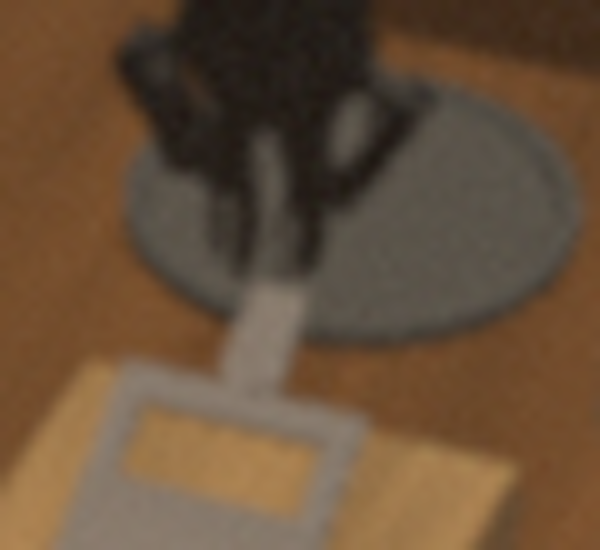

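```bash
python3 - <<'E'
from h import *
w=load("wrist2");T=w["extrinsics"]
for n,P in dict(tcp=[482,280,135.4],tips_y=[482,291,135.4],tabend=[482,294,153]).items():
    print(n,(T[:3,:3].T@(np.array(P)-T[:3,3])).round(1))
print(T.round(3))
for z in (130,135,140,150,155,160): print(z,proj(w,[[482-8.7,291,z],[482-8.7,269,z],[482+8.7,291,z]]).round(1).tolist())
E
```

```text
tcp [  1.2  18.6 192. ]
tips_y [  1.1   8.  188.9]
tabend [  1.1  10.  171.2]
[[ 1.00000e+00 -2.00000e-03 -1.00000e-03  4.81083e+02]
 [-2.00000e-03 -9.62000e-01 -2.74000e-01  3.50485e+02]
 [-0.00000e+00  2.74000e-01 -9.62000e-01  3.14909e+02]
 [ 0.00000e+00  0.00000e+00  0.00000e+00  1.00000e+00]]
130 [[240.1, 200.3], [240.6, 235.9], [270.7, 200.2]]
135 [[239.8, 203.1], [240.3, 239.5], [271.1, 203.0]]
140 [[239.4, 206.0], [240.0, 243.2], [271.6, 205.9]]
150 [[238.7, 212.2], [239.3, 251.2], [272.5, 212.2]]
155 [[238.2, 215.6], [238.9, 255.5], [273.1, 215.6]]
160 [[237.8, 219.2], [238.5, 260.1], [273.7, 219.2]]
```

```bash
python3 -m jog '[[0,0,0,0,0,0],[0,0,0,0,0,0],[0,0,0,0,0,0],[0,0,0,0,0,0],[0,0,0.04,0,0,0],[0,0,0.08,0,0,0],[0,0,0.1,0,0,0],[0,0,0.12,0,0,0],[0,0,0.12,0,0,0]]' 0.6; python3 - <<'E'
from h import *
d=snap("wrist",3);e=snap("side",3)
crop(e,(255,105,315,160),10,"s3c")
E
```

```text
time: 5.1
tool_pos: [480.9, 279.5, 104.1]
tcp_rot: [-179.9, 0.0, 89.8]
ft_force: [0.3, 0.4, 0.7]
finger_gap: 51.1
```

View pics/wrist3.png

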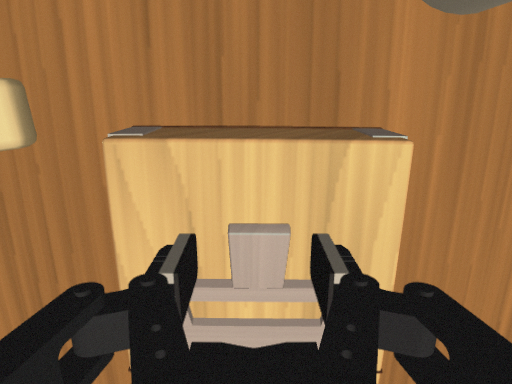

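View pics/s3c.png

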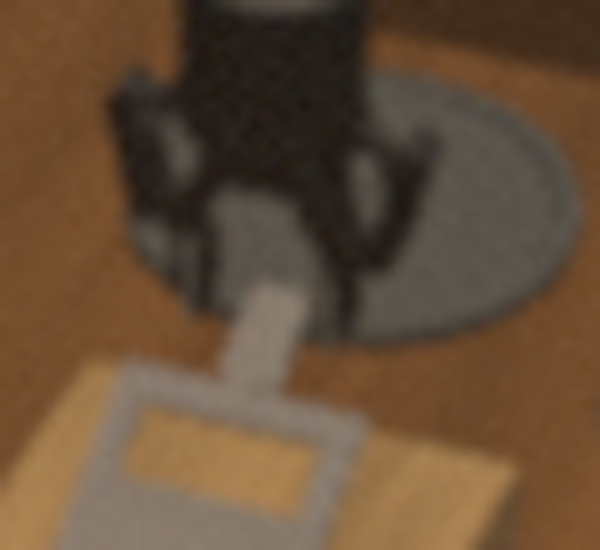

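```bash
python3 -m jog '[[0,0,0.02,0,0,0],[0,0,0.02,0,0,0],[0,0,0.02,0,0,0],[0,0,0.02,0,0,0],[0,0,0.02,0,0,0],[0,0,0.02,0,0,0],[0,0,0.02,0,0,0],[0,0,0.02,0,0,0]]' 0.1 25; python3 - <<'E'
from h import *
d=snap("wrist",4)
crop(d,(160,180,360,330),4,"w4c")
E
```

```text
time: 6.0
tool_pos: [483.1, 279.7, 100.7]
tcp_rot: [179.8, -0.0, 89.8]
ft_force: [5.9, -0.2, -2.9]
finger_gap: 25.3
```

View pics/w4c.png

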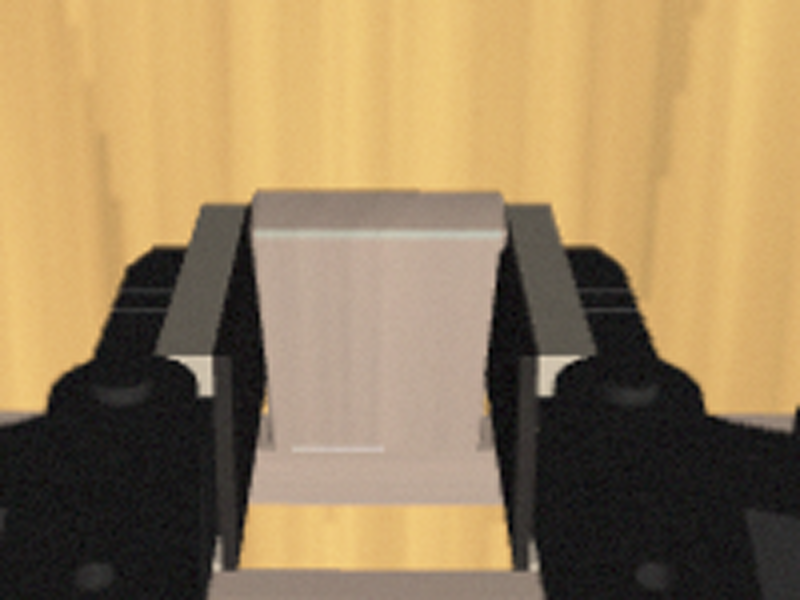

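```bash
python3 -m jog '[[-0.032,0.006,-0.046,0,0,0],[-0.068,0.006,-0.089,0,0,0],[-0.108,0.006,-0.128,0,0,0],[-0.152,0.006,-0.163,0,0,0]]'
```

```text
time: 6.45
tool_pos: [482.7, 240.8, 141.5]
tcp_rot: [-180.0, 0.0, 89.8]
ft_force: [2.6, -0.9, -5.9]
finger_gap: 24.9
```

```bash
python3 -m jog '[[-0.047,0.003,-0.03,0,0,0],[-0.097,0.003,-0.056,0,0,0],[-0.149,0.003,-0.076,0,0,0],[-0.203,0.003,-0.091,0,0,0],[-0.258,0.003,-0.1,0,0,0],[-0.314,0.003,-0.104,0,0,0],[-0.37,0.003,-0.102,0,0,0],[-0.425,0.003,-0.095,0,0,0]]'
```

```text
time: 7.25
tool_pos: [482.0, 135.2, 166.3]
tcp_rot: [-179.9, -0.1, 89.9]
ft_force: [-10.8, 1.6, 9.1]
finger_gap: 24.0
```

```bash
python3 -m jog '[[-0.054,-0.006,0.013,0,0,0],[-0.107,-0.006,0.031,0,0,0],[-0.158,-0.006,0.054,0,0,0],[-0.207,-0.006,0.082,0,0,0],[-0.252,-0.006,0.115,0,0,0]]'; python3 - <<'E'
from h import *
d=snap("wrist",5); e=snap("side",5); crop(e,(220,90,320,210),5,"s5c")
E
```

```text
time: 7.75
tool_pos: [482.3, 68.9, 140.6]
tcp_rot: [179.8, 0.3, 89.8]
ft_force: [-18.3, -15.4, 27.3]
finger_gap: 21.1
```

View pics/wrist5.png

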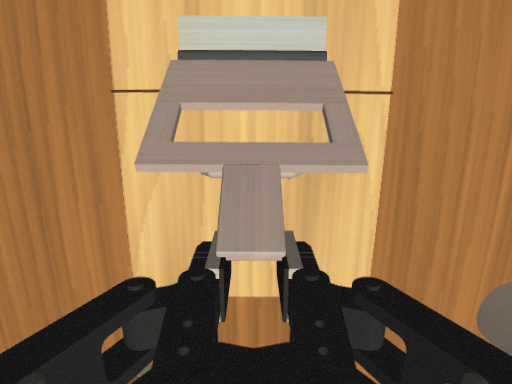

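View pics/s5c.png

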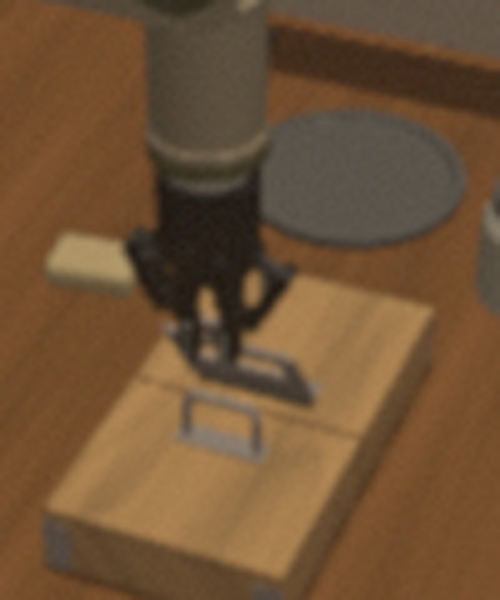

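```bash
python3 -m jog '[[0,0,0,0,0,0],[0,0,0,0,0,0],[0,0,0,0,0,0],[0,0,0,0,0,0]]' 0.7; python3 - <<'E'
from h import *
d=snap("wrist",6); e=snap("side",6); t=snap("top",6); crop(e,(220,90,320,210),6,"s6c"); crop(t,(155,150,275,250),6,"t6c")
E
```

```text
time: 8.25
tool_pos: [481.9, 72.6, 136.3]
tcp_rot: [180.0, -0.0, 89.8]
ft_force: [0.5, -0.3, 0.3]
finger_gap: 59.8
```

View pics/wrist6.png

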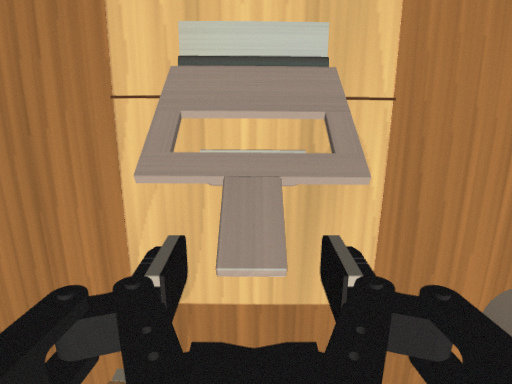

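View pics/s6c.png

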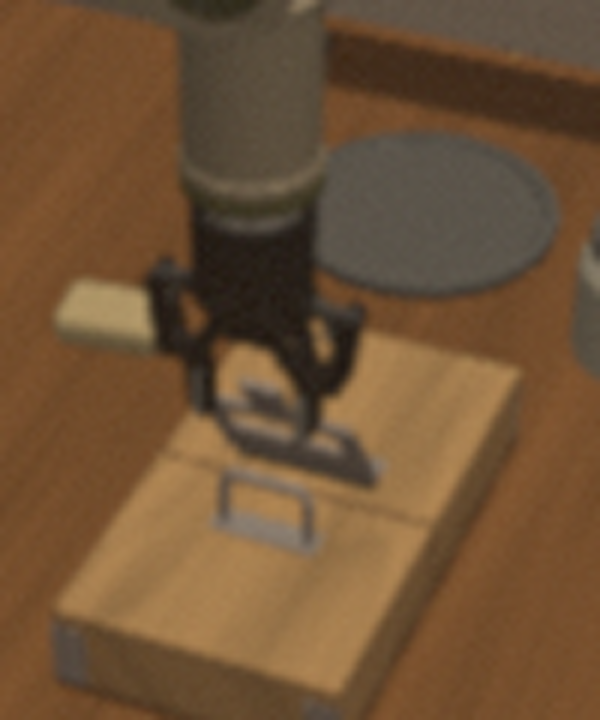

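View pics/t6c.png

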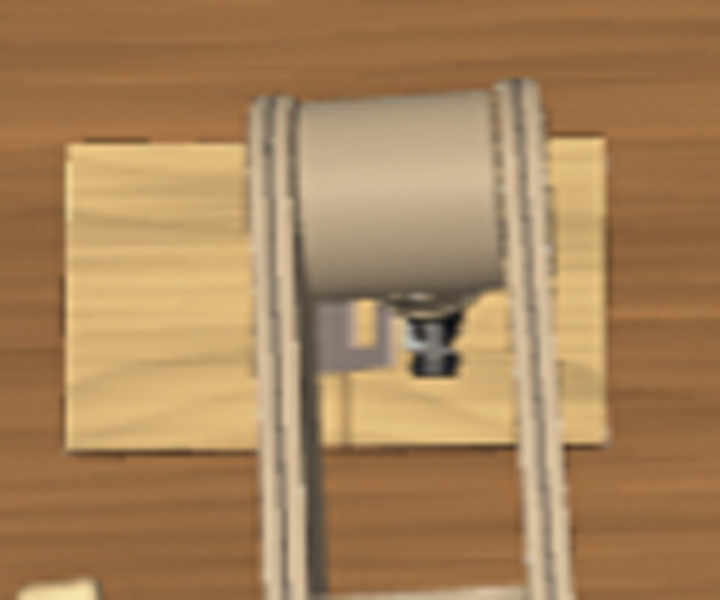

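```bash
python3 - <<'E'
from h import *
w=load("wrist6")
def atd(uv,d):
    o,v=ray(w,uv);return o+v*d
a=atd((253,179),108*340.75/232); b=atd((252,270),26*340.75/69)
for P in (a,b): print(P.round(1),"r",np.hypot(P[1]-160,P[2]-73).round(1),"ang",np.arctan2(P[2]-73,P[1]-160).round(3))
# angle from ray/circle intersection
for uv,rr in (((253,179),108),((252,270),155)):
    o,v=ray(w,uv)
    for d in np.arange(100,250,1.):
        P=o+v*d
        if abs(np.hypot(P[1]-160,P[2]-73)-rr)<1.5: print(uv,d,P.round(1),np.arctan2(P[2]-73,P[1]-160).round(3))
E
```

```text
[481.  104.2 162.1] r 105.1 ang 2.131
[480.6  78.5 200.8] r 151.6 ang 2.138
(253, 179) 153.0 [481.  105.6 167.5] 2.093
(253, 179) 154.0 [481.  105.3 166.6] 2.1
(253, 179) 155.0 [481.  105.1 165.6] 2.106
(253, 179) 156.0 [481.  104.8 164.6] 2.113
(252, 270) 119.0 [480.6  83.3 209.2] 2.084
(252, 270) 120.0 [480.6  82.8 208.3] 2.089
(252, 270) 121.0 [480.6  82.3 207.4] 2.095
(252, 270) 122.0 [480.6  81.8 206.5] 2.101
(252, 270) 123.0 [480.6  81.3 205.6] 2.106
(252, 270) 124.0 [480.6  80.8 204.7] 2.112
```

```bash
python3 -m jog '[[0,0,-0.1,0,0,0],[0,0,-0.2,0,0,0],[0,0,-0.3,0,0,0],[0,0,-0.38,0,0,0],[0,0,-0.38,0,0,0],[0.1,0,-0.38,0,0,0],[0.2,0,-0.38,0,0,0],[0.2,0,-0.38,0,0,0],[0.2,0,-0.38,0,0,0]]';python3 -m jog '[[0,0,0,0,0,0],[0,0,0,0,0,0],[0,0,0,0,0,0],[0,0,0,0,0,0],[0,0,0,0,0,0],[0,0,0,0,0,0]]' 0 30; python3 - <<'E'
from h import *
d=snap("wrist",7); e=snap("side",7);crop(e,(220,60,320,180),6,"s7c");
P=[482,122,231]
print(proj(e,P),proj(e,[482,122,261]))
E
```

```text
time: 9.3
tool_pos: [481.3, 122.9, 229.9]
tcp_rot: [-179.9, 0.0, 89.9]
ft_force: [-0.5, -0.9, 0.1]
finger_gap: 59.8
time: 9.9
tool_pos: [481.9, 122.5, 231.2]
tcp_rot: [180.0, -0.0, 89.8]
ft_force: [-0.5, 0.2, -0.2]
finger_gap: -0.0
[[267.26679002 141.66616915]] [[267.26298714 135.16893232]]
```

View pics/wrist7.png

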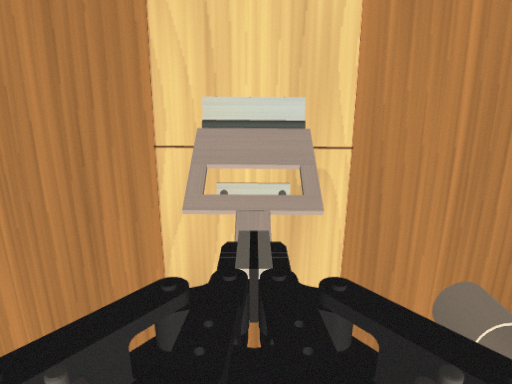

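View pics/s7c.png

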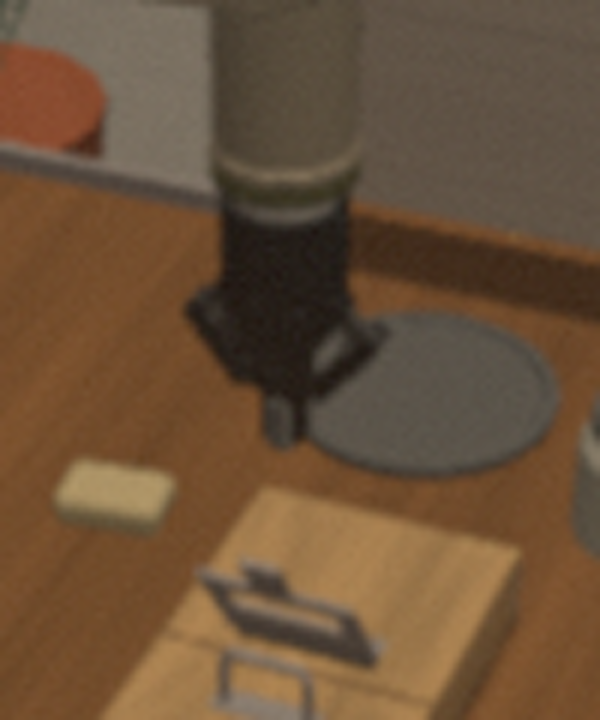

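```bash
python3 - <<'E'
from h import *
e=load("side7");w=load("wrist7")
for z in (250,260,265,270,275): print(z,proj(e,[482,111.5,z])[0].round(1),proj(w,[482,133.5,z])[0].round(1))
E
```

```text
250 [266.2 139.1] [255.  215.3]
260 [266.2 137. ] [255.1 222.6]
265 [266.2 135.9] [255.1 226.6]
270 [266.2 134.8] [255.2 230.9]
275 [266.2 133.6] [255.2 235.5]
```

```bash
python3 -m jog '[[-0.02,0,0.15,0,0,0],[-0.02,0,0.295,0,0,0],[-0.02,0,0.295,0,0,0],[-0.04,0,0.295,0,0,0],[-0.087,0,0.295,0,0,0],[-0.13,0,0.326,0,0,0],[-0.176,0,0.357,0,0,0],[-0.215,0,0.398,0,0,0],[-0.254,0,0.44,0,0,0],[-0.254,0,0.44,0,0,0]]'; python3 - <<'E'
from h import *
d=snap("wrist",8)
E
```

```text
time: 11.0
tool_pos: [480.1, 57.7, 118.7]
tcp_rot: [-179.8, 0.0, 89.7]
ft_force: [-0.5, 0.5, -0.3]
finger_gap: -0.3
```

View pics/wrist8.png

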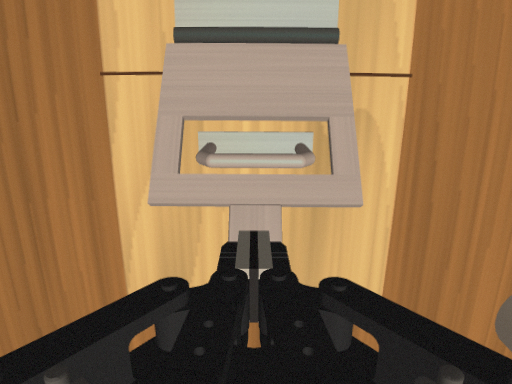

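```bash
python3 -m jog '[[-0.032,0,0.046,0,0,0],[-0.06,0,0.096,0,0,0],[-0.082,0,0.148,0,0,0],[-0.101,0,0.2,0,0,0],[-0.112,0,0.245,0,0,0],[-0.116,0,0.286,0,0,0],[-0.116,0,0.3,0,0,0],[-0.116,0,0.31,0,0,0],[-0.116,0,0.31,0,0,0]]'; python3 - <<'E'
from h import *
d=snap("wrist",9)
E
```

```text
time: 11.95
tool_pos: [481.6, 30.3, 43.5]
tcp_rot: [-180.0, -0.0, 89.8]
ft_force: [0.3, -0.5, 0.8]
finger_gap: 0.3
```

View pics/wrist9.png

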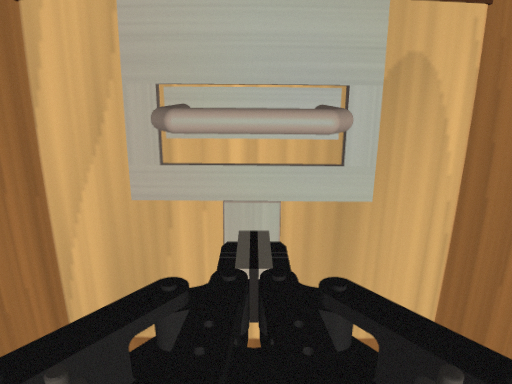

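```bash
python3 -m jog '[[0,0,0.012,0,0,0],[0,0,0.024,0,0,0],[0,0,0.024,0,0,0]]'; python3 -m jog '[[0,0,0.008,0,0,0],[0,0,0.008,0,0,0]]'
```

```text
time: 12.3
tool_pos: [482.6, 30.2, 39.9]
tcp_rot: [179.9, 0.0, 89.8]
ft_force: [-6.7, 0.5, 18.6]
finger_gap: 0.2
time: 12.5
tool_pos: [482.8, 30.2, 39.6]
tcp_rot: [179.9, 0.0, 89.8]
ft_force: [-17.2, 0.8, 35.8]
finger_gap: -0.1
```

```bash
python3 -m jog '[[0,0,-0.2,0,0,0],[0,0,-0.4,0,0,0],[-0.2,0,-0.5,0,0,0],[-0.4,0,-0.5,0,0,0],[-0.6,0,-0.5,0,0,0],[-0.8,0,-0.5,0,0,0],[-1,0,-0.5,0,0,0],[-1,0,-0.5,0,0,0]]' 0.75; python3 - <<'E'
from h import *
d=snap("wrist",10); e=snap("side",10); crop(e,(220,100,320,220),6,"s10c")
E
python3 go.py 507 -350 120 80
```

```text
time: 13.3
tool_pos: [480.1, -225.1, 160.7]
tcp_rot: [180.0, 0.1, 89.5]
ft_force: [-0.3, 0.6, 0.2]
finger_gap: 63.8
now [ 480.5 -221.2  160.4] [-1.7999e+02 -2.0000e-02  8.9650e+01] F [ 1.1  0.8 -1.3] gap 63.9 t 13.4
shift [-0.5146  0.1094  0.1614] turn [-0.0001 -0.0001  0.0536]
```

View pics/wrist10.png

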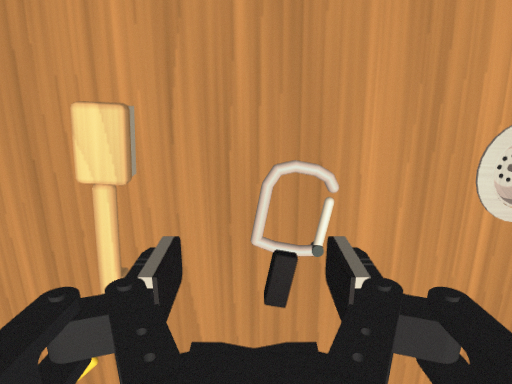

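View pics/s10c.png

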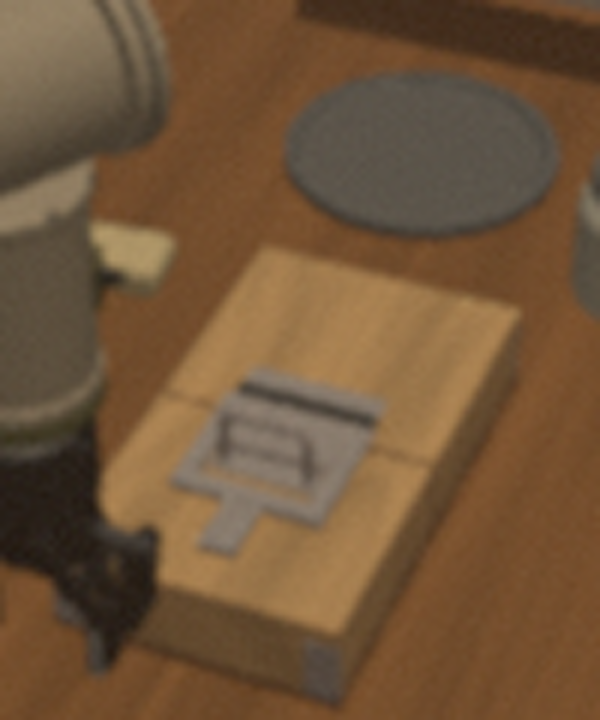

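```bash
python3 - <<'E'
from h import *
w=load("wrist10")
crop(w,(220,140,370,320),4,"w10c")
im=w["pixels"]
E
```

```text
(no output)
```

View pics/w10c.png

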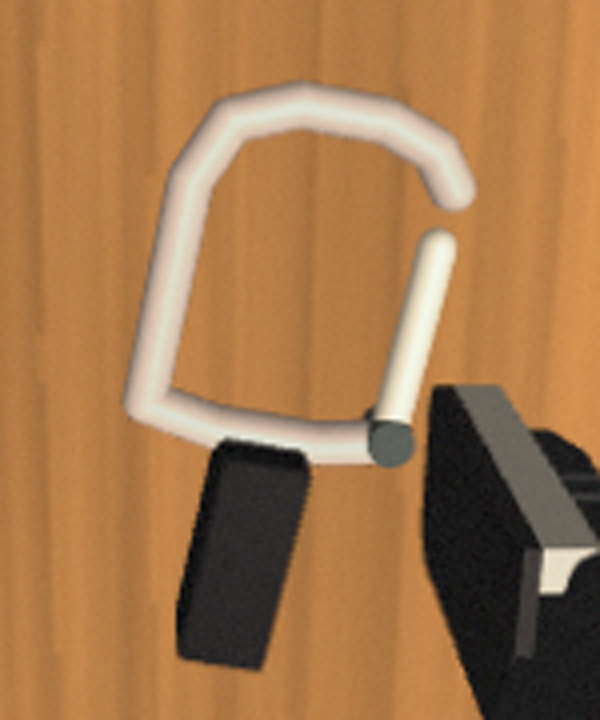

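```bash
python3 - <<'E'
from h import *
w=load("wrist10")
f=lambda p:((p[0]+.5)/4-.5+220,(p[1]+.5)/4-.5+140)
print("grip top z24",{str(p):plane(w,f(p),24).round(1) for p in [(222,455),(307,467),(262,668),(180,655)]})
print("loop z6",{n:plane(w,f(p),6).round(1) for n,p in dict(spineC=(147,400),spineF=(188,183),apex=(305,103),nose=(458,190),gtip=(438,240),pivot=(390,443)).items()})
E
```

```text
grip top z24 {'(222, 455)': array([ 501. , -313.9,   24. ]), '(307, 467)': array([ 522.8, -317.5,   24. ]), '(262, 668)': array([ 512.6, -377.7,   24. ]), '(180, 655)': array([ 490.4, -373.4,   24. ])}
loop z6 {'spineC': array([ 482. , -306.6,    6. ]), 'spineF': array([ 492.7, -246.6,    6. ]), 'apex': array([ 521.9, -226. ,    6. ]), 'nose': array([ 561.7, -248.9,    6. ]), 'gtip': array([ 557.3, -262.3,    6. ]), 'pivot': array([ 547.6, -319.8,    6. ])}
```

```bash
python3 go.py 506.5 -346 40 80; python3 -m jog '[[-0.2,0.05,0.1,0,0,0.03],[-0.4,0.1,0.2,0,0,0.053],[-0.499,0.104,0.3,0,0,0.053],[-0.499,0.104,0.4,0,0,0.053],[-0.499,0.104,0.48,0,0,0.053],[-0.499,0.104,0.48,0,0,0.053],[-0.499,0.104,0.48,0,0,0.053]]';python3 go.py 506.5 -346 -31 80
```

```text
now [ 480.5 -221.2  160.4] [-1.7999e+02 -2.0000e-02  8.9650e+01] F [ 1.1  0.8 -1.3] gap 63.9 t 13.4
shift [-0.4987  0.1074  0.4815] turn [-0.0001 -0.0001  0.0536]
time: 14.1
tool_pos: [506.8, -343.1, 40.8]
tcp_rot: [-180.0, -0.0, 80.4]
ft_force: [-0.6, -1.0, 0.5]
finger_gap: 64.1
now [ 506.8 -343.1   40.8] [-1.7997e+02 -4.0000e-02  8.0370e+01] F [-0.6 -1.   0.5] gap 64.1 t 14.1
shift [-0.0117  0.0008  0.2873] turn [-0.0002 -0.0002  0.0021]
```

```bash
python3 -m jog '[[-0.009,0,0.08,0,0,0],[-0.009,0,0.12,0,0,0],[-0.009,0,0.12,0,0,0],[-0.009,0,0.12,0,0,0]]'; python3 - <<'E'
from h import *
d=snap("wrist",11)
E
```

```text
time: 14.5
tool_pos: [506.5, -346.7, 11.6]
tcp_rot: [180.0, 0.0, 80.3]
ft_force: [0.6, 0.3, -0.5]
finger_gap: 64.1
```

View pics/wrist11.png

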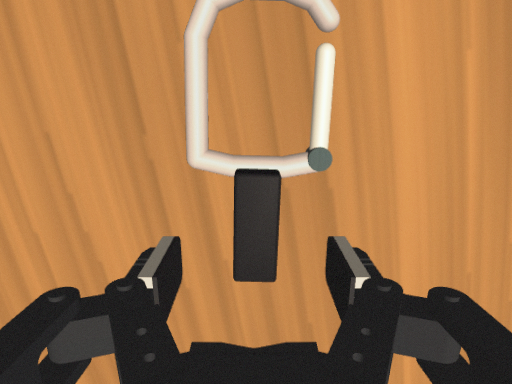

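```bash
python3 -m jog '[[0,0,0.06,0,0,0],[0,0,0.12,0,0,0],[0,0,0.12,0,0,0]]'; python3 -m jog '[[0,0,0.03,0,0,0],[0,0,0.05,0,0,0],[0,0,0.05,0,0,0]]';  python3 - <<'E'
from h import *
d=snap("wrist",12)
E
```

```text
time: 14.85
tool_pos: [503.8, -345.1, -23.0]
tcp_rot: [-179.7, -0.2, 80.3]
ft_force: [0.5, 0.6, -1.1]
finger_gap: 63.8
time: 15.15
tool_pos: [505.4, -346.4, -32.9]
tcp_rot: [-179.9, -0.0, 80.3]
ft_force: [0.1, 0.9, -0.0]
finger_gap: 63.6
```

View pics/wrist12.png

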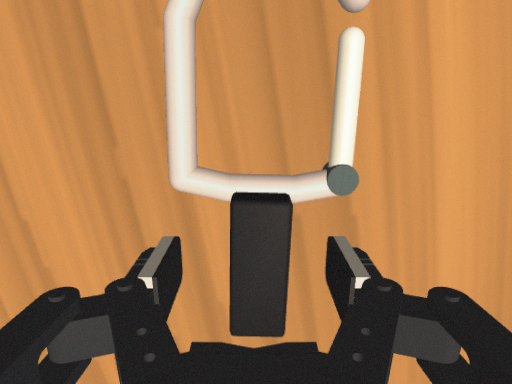

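```bash
python3 -m jog '[[0,0,0,0,0,0],[0,0,0,0,0,0],[0,0,0,0,0,0],[0,0,0,0,0,0],[0,0,0,0,0,0],[0,0,0,0,0,0],[0,0,0,0,0,0],[0,0,0,0,0,0]]' 0.1 70; python3 -m jog '[[0,0,-0.04,0,0,0],[0,0,-0.08,0,0,0],[0,0,-0.2,0,0,0],[0,0,-0.3,0,0,0],[0,0,-0.3,0,0,0],[0,0,-0.3,0,0,0]]'; python3 - <<'E'
from h import *
d=snap("wrist",13);e=snap("side",13); crop(e,(180,180,300,300),5,"s13c")
E
```

```text
time: 16.0
tool_pos: [506.6, -347.4, -31.0]
tcp_rot: [179.9, 0.0, 80.3]
ft_force: [-0.8, -0.1, 5.1]
finger_gap: 22.7
time: 16.6
tool_pos: [506.4, -347.2, 43.8]
tcp_rot: [179.9, 0.0, 80.3]
ft_force: [-0.1, -0.4, -1.8]
finger_gap: 22.5
```

View pics/wrist13.png

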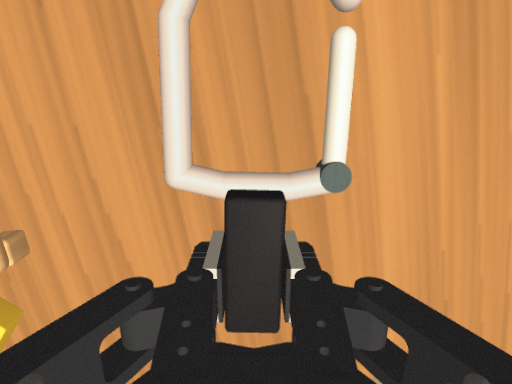

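View pics/s13c.png

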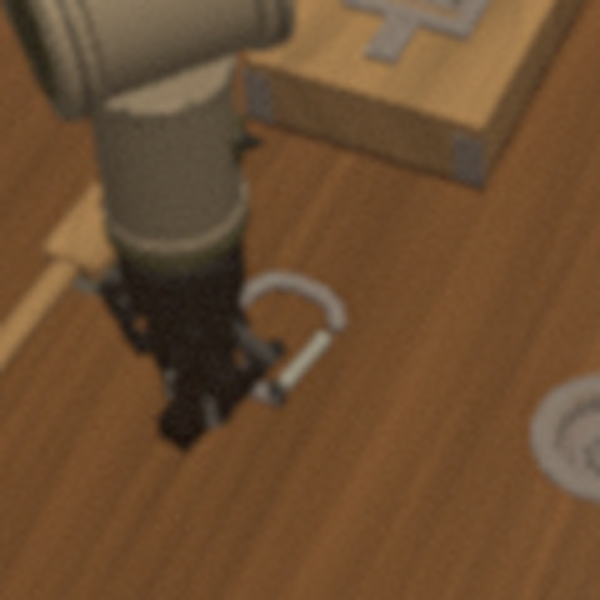

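```bash
python3 - <<'E'
from h import *
w=load("wrist13")
P={n:plane(w,p,80.8) for n,p in dict(spineC=(178,172),spineF=(176,22),gtip=(345,34),pivot=(336,176),nose=(345,0)).items()}
c=np.array([506.4,-347.2])
a=np.radians(80.3);X=np.array([np.cos(a),np.sin(a)]);Y=np.array([-np.sin(a),np.cos(a)])
for n,p in P.items(): print(n,p.round(1),"tool-aligned x,y:",((p[:2]-c)@X).round(1),((p[:2]-c)@Y).round(1))
E
```

```text
spineC [ 479.7 -304.7   80.8] tool-aligned x,y: 37.4 33.4
spineF [ 492.2 -246.3   80.8] tool-aligned x,y: 97.1 31.0
gtip [ 556.3 -261.6   80.8] tool-aligned x,y: 92.8 -34.8
pivot [ 546.5 -317.9   80.8] tool-aligned x,y: 35.6 -34.6
nose [ 557.7 -249.3   80.8] tool-aligned x,y: 105.1 -34.0
```

```bash
python3 - <<'E'
from h import *
w=load("wrist9");v=load("wrist8");e=load("side10")
print([plane(w,p,112).round(1) for p in [(152,118),(352,120),(255,121)]])
print([plane(v,p,112).round(1) for p in [(195,157),(314,157),(255,160)]])
print("tab/plate w9",[plane(w,p,77).round(1) for p in [(132,200),(376,200),(224,200),(281,200)]])
f=lambda p:((p[0]+.5)/6-.5+220,(p[1]+.5)/6-.5+100)
print("side legs base ~z78",[plane(e,f(p),78).round(1) for p in [(222,462),(308,480)]],"arch",[plane(e,f(p),114).round(1) for p in [(222,422),(303,440)]])
E
```

```text
[array([448.3,  93.1, 112. ]), array([512.8,  92.3, 112. ]), array([481.5,  91.9, 112. ])]
[array([447. ,  93.7, 112. ]), array([513. ,  93.4, 112. ]), array([480.3,  91.8, 112. ])]
tab/plate w9 [array([425.8,  54.1,  77. ]), array([536.4,  53.9,  77. ]), array([467.6,  54.1,  77. ]), array([493.3,  54. ,  77. ])]
side legs base ~z78 [array([452.2,  82.2,  78. ]), array([511.6,  87. ,  78. ])] arch [array([453.3,  81.4, 114. ]), array([508.9,  84.5, 114. ])]
```

```bash
python3 go.py 395 10.5 130 89.7
```

```text
now [ 505.  -346.1   41.5] [-1.7987e+02 -7.0000e-02  8.0280e+01] F [ 0.   0.1 -2.9] gap 22.2 t 16.7
shift [ 1.3321 -0.6753 -0.3507] turn [-0.0007 -0.0005 -0.0524]
```

```bash
python3 -m jog '[[0,0,-0.15,0,0,0],[0,0,-0.3,0,0,0],[0.12,-0.06,-0.35,0,0,0],[0.26,-0.13,-0.35,0,0,-0.02],[0.4,-0.2,-0.35,0,0,-0.04],[0.54,-0.27,-0.35,0,0,-0.052],[0.66,-0.335,-0.35,0,0,-0.052],[0.66,-0.335,-0.35,0,0,-0.052],[0.66,-0.335,-0.35,0,0,-0.052]]'; python3 go.py 395 10.5 130 89.7
```

```text
time: 17.6
tool_pos: [450.5, -169.2, 129.3]
tcp_rot: [-179.9, -0.0, 89.7]
ft_force: [0.2, -0.7, -2.1]
finger_gap: 22.5
now [ 450.5 -169.2  129.3] [-1.7989e+02 -4.0000e-02  8.9720e+01] F [ 0.2 -0.7 -2.1] gap 22.5 t 17.6
shift [ 0.7179 -0.2255 -0.0019] turn [-0.0006 -0.0002  0.0001]
```

```bash
python3 -m jog '[[0.12,-0.05,0,0,0,0],[0.26,-0.1,0,0,0,0],[0.4,-0.16,0,0,0,0],[0.54,-0.2,0,0,0,0],[0.66,-0.22,0,0,0,0],[0.718,-0.223,0,0,0,0],[0.718,-0.223,0,0,0,0],[0.718,-0.223,0,0,0,0]]'; python3 go.py 395 10.5 50 89.7; python3 - <<'E'
from h import *
d=snap("wrist",14)
E
```

```text
time: 18.4
tool_pos: [396.9, 9.1, 130.3]
tcp_rot: [-180.0, 0.0, 89.7]
ft_force: [-0.5, -1.3, -2.7]
finger_gap: 22.7
now [396.9   9.1 130.3] [-1.7996e+02  3.0000e-02  8.9650e+01] F [-0.5 -1.3 -2.7] gap 22.7 t 18.4
shift [ 0.0059 -0.0074  0.3212] turn [-0.0002  0.0002 -0.0003]
```

View pics/wrist14.png

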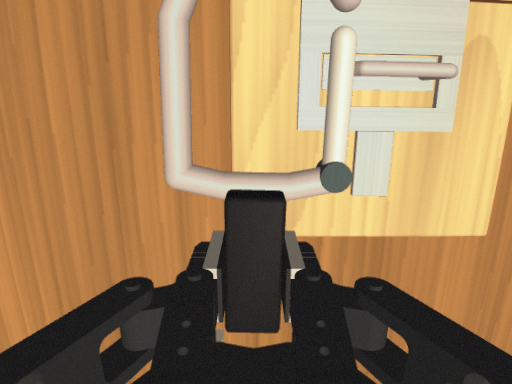

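```bash
python3 -m jog '[[0.005,-0.005,0.12,0,0,0],[0.005,-0.005,0.24,0,0,0],[0.005,-0.005,0.32,0,0,0],[0.005,-0.005,0.32,0,0,0],[0.005,-0.005,0.32,0,0,0],[0.005,-0.005,0.32,0,0,0]]'; python3 go.py 420 10.5 48.5 89.7; python3 - <<'E'
from h import *
d=snap("wrist",15); e=snap("side",15); crop(e,(220,100,320,220),6,"s15c")
E
```

```text
time: 19.05
tool_pos: [396.8, 10.4, 52.2]
tcp_rot: [179.9, 0.0, 89.6]
ft_force: [-0.0, 0.1, -2.3]
finger_gap: 21.9
now [396.8  10.4  52.2] [1.7988e+02 2.0000e-02 8.9590e+01] F [-0.   0.1 -2.3] gap 21.9 t 19.05
shift [0.0012 0.0928 0.0148] turn [ 0.0007  0.0001 -0.0006]
```

View pics/wrist15.png

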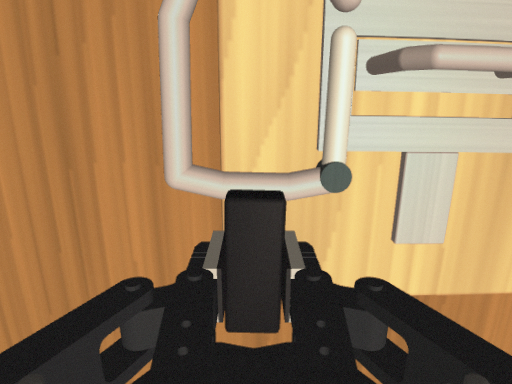

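View pics/s15c.png

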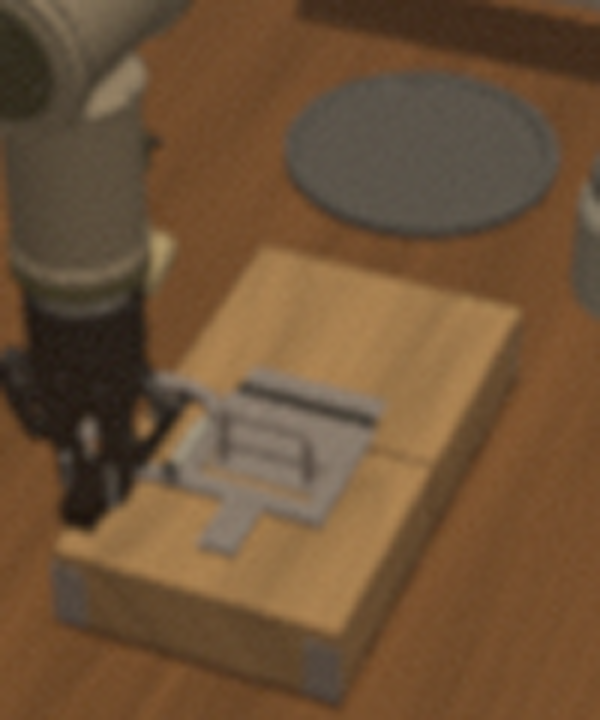

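```bash
python3 - <<'E'
from h import *
w=load("wrist15"); crop(w,(300,0,460,120),5,"w15c")
for P in ([451,91.5,82],[451,91.5,112],[445,91.5,112]): print(P,proj(w,P)[0].round(1))
E
```

```text
[451, 91.5, 82] [382.9  66.4]
[451, 91.5, 112] [415.4  60.3]
[445, 91.5, 112] [398.   60.1]
```

View pics/w15c.png

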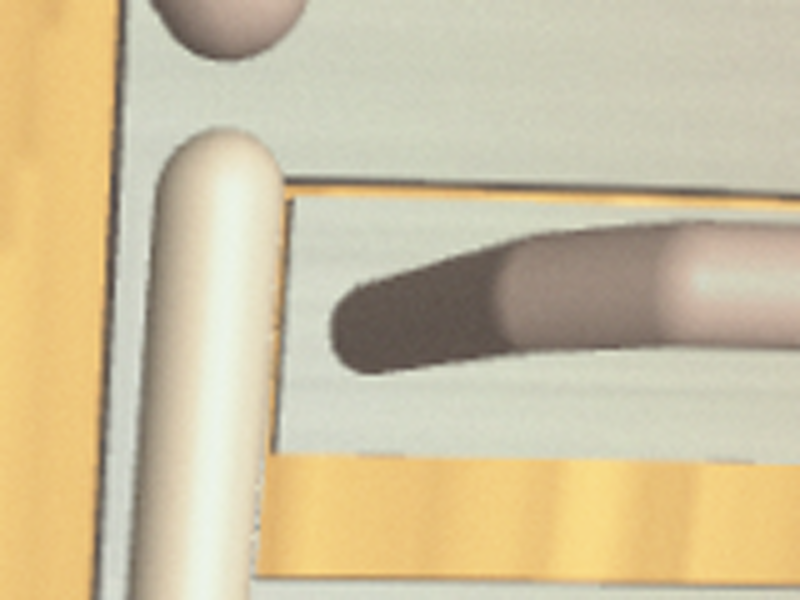

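```bash
python3 - <<'E'
from h import *
w=load("wrist15")
print("leg base",plane(w,(373.6,66),74).round(1),"gate tip end",plane(w,(344,25.5),89).round(1),"nose end",plane(w,(345,12),89).round(1),"pivot",plane(w,(336,176),91).round(1))
E
```

```text
leg base [449.7  92.2  74. ] gate tip end [431.9 106.2  89. ] nose end [432.  111.1  89. ] pivot [431.4  46.3  91. ]
```

```bash
python3 -m jog '[[0.008,0,0.019,0,0,0],[0.008,0.03,0.019,0,0,0],[0.008,0.06,0.019,0,0,0],[0.008,0.09,0.019,0,0,0],[0.008,0.12,0.019,0,0,0],[0.008,0.14,0.019,0,0,0],[0.008,0.14,0.019,0,0,0]]'; python3 go.py 460 12.5 47.5 89.7; python3 - <<'E'
from h import *
d=snap("wrist",16)
E
```

```text
time: 19.85
tool_pos: [431.1, 12.5, 45.8]
tcp_rot: [-180.0, 0.0, 89.6]
ft_force: [-1.0, -1.6, -2.0]
finger_gap: 22.2
now [431.1  12.5  45.8] [-1.7999e+02  3.0000e-02  8.9640e+01] F [-1.  -1.6 -2. ] gap 22.2 t 19.85
shift [ 0.0008  0.1157 -0.0068] turn [-0.0001  0.0001 -0.0003]
```

View pics/wrist16.png

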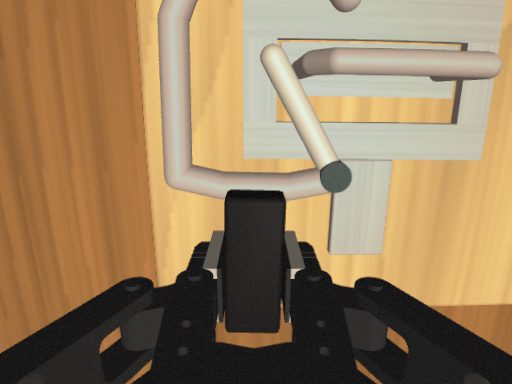

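```bash
python3 -m jog '[[0,0.03,0,0,0,0],[0,0.06,0,0,0,0],[0,0.085,0,0,0,0],[0,0.1,0,0,0,0],[0,0.115,0,0,0,0],[0,0.115,0,0,0,0],[0,0.115,0,0,0,0]]'; python3 - <<'E'
from h import *
d=snap("wrist",17)
E
```

```text
time: 20.6
tool_pos: [460.1, 12.0, 46.3]
tcp_rot: [179.9, 0.0, 89.6]
ft_force: [2.0, -5.5, -2.2]
finger_gap: 22.2
```

View pics/wrist17.png

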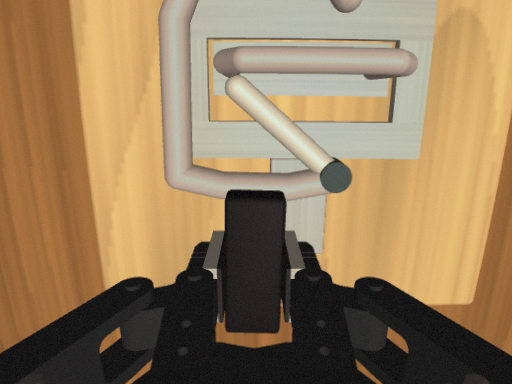

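```bash
python3 -m jog '[[-0.008,0.008,0,0,0,0],[-0.016,0.01,0,0,0,0],[-0.016,0.01,0,0,0,0],[-0.016,0.01,0,0,0,0]]'; python3 - <<'E'
from h import *
d=snap("wrist",18)
E
```

```text
time: 21.05
tool_pos: [461.6, 8.8, 45.8]
tcp_rot: [-180.0, -0.0, 89.6]
ft_force: [-0.3, -0.1, -1.9]
finger_gap: 21.9
```

View pics/wrist18.png

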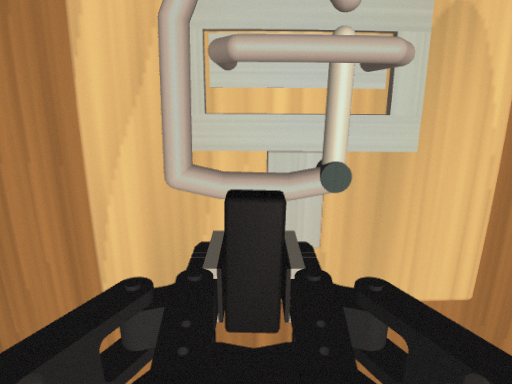

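```bash
python3 -m jog '[[0,-0.02,0,0,0,0],[0,-0.02,0.004,0,0,0],[0,-0.02,0.006,0,0,0],[0,-0.02,0.006,0,0,0]]'; python3 -m jog '[[0,0,0.004,0,0,0],[0,0,0.004,0,0,0]]'
```

```text
time: 21.5
tool_pos: [456.7, 8.7, 44.8]
tcp_rot: [-180.0, -0.0, 89.6]
ft_force: [-3.3, -0.4, 3.1]
finger_gap: 22.5
time: 21.7
tool_pos: [456.9, 8.6, 44.5]
tcp_rot: [180.0, 0.0, 89.6]
ft_force: [-7.5, -0.5, 12.2]
finger_gap: 22.4
```

```bash
python3 -m jog '[[0,0,-0.004,0,0,0],[0,0,-0.004,0,0,0]]' - 40; python3 -m jog '[[0,0,-0.004,0,0,0],[0,0,-0.004,0,0,0],[0,0,-0.004,0,0,0],[0,0,-0.004,0,0,0],[0,0,-0.004,0,0,0]]' 0.6; python3 -m jog '[[0,0,-0.04,0,0,0],[0,0,-0.1,0,0,0],[0,0,-0.25,0,0,0],[0,0,-0.4,0,0,0],[-0.2,0,-0.5,0,0,0],[-0.4,0,-0.5,0,0,0],[-0.6,0,-0.5,0,0,0],[-0.6,0,-0.5,0,0,0]]'; python3 - <<'E'
from h import *
d=snap("wrist",19); e=snap("side",19); crop(e,(220,100,320,220),6,"s19c"); t=snap("top",19); crop(t,(155,150,275,250),6,"t19c")
E
```

```text
time: 21.9
tool_pos: [457.2, 8.6, 44.8]
tcp_rot: [179.9, 0.0, 89.6]
ft_force: [-2.2, 0.8, 4.6]
finger_gap: 22.7
time: 22.4
tool_pos: [456.7, 8.6, 45.3]
tcp_rot: [-180.0, -0.0, 89.6]
ft_force: [-0.1, -0.6, -0.5]
finger_gap: 51.1
time: 23.2
tool_pos: [455.6, -146.4, 171.8]
tcp_rot: [179.9, 0.2, 89.4]
ft_force: [0.6, -0.1, -0.1]
finger_gap: 51.0
```

View pics/wrist19.png

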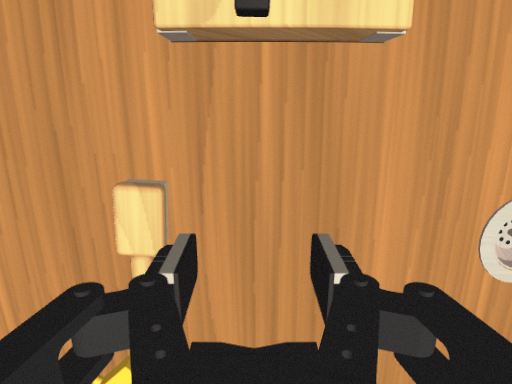

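View pics/s19c.png

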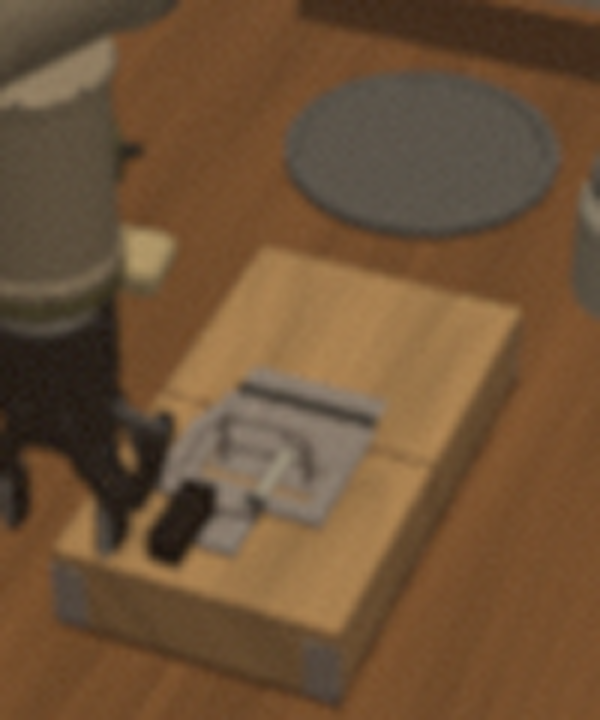

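View pics/top19.png

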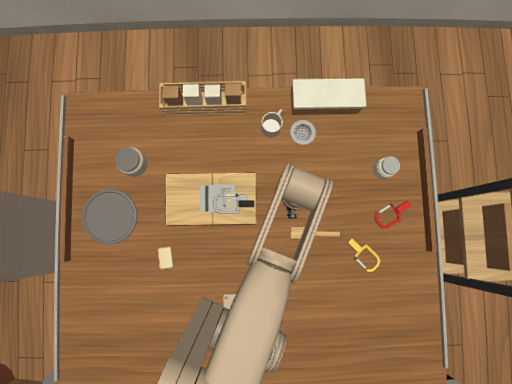

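```bash
python3 - <<'E'
from h import *
crop(load("top19"),(190,170,265,230),10,"t19d")
E
```

```text
(no output)
```

View pics/t19d.png

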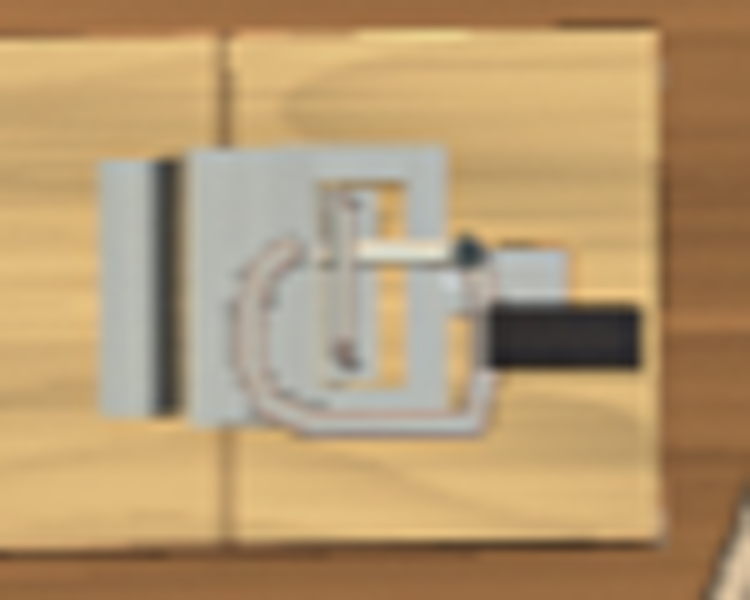

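```bash
python3 -c "
from bench import r
print(r.hand_in())"
```

```text
the job is handed in; nothing more can be done
None
```

The chest is secured and the job was handed in at about 23 s, with no verdict reported. The hasp lies closed with the staple up through its slot. The steel, black-gripped hook lies on it, looped round the near leg with its gate shut.

**Last checks:** the final top and side pictures show the gate lying shut between the two legs and the near leg inside the loop. The hook looks flat on the plate, and the other things look unmoved. The gripper is clear, with no force on the wrist.

**What went wrong or disagreed:**
- **Hasp swing:** the tab slipped out of the pinch about two-thirds of the way over, with a wrist force of about 36 N. I finished the flip by pushing the tab down with closed fingers. The press onto the closed plate peaked at about 40 N at the wrist, pressed with the fingertips rather than the gripper's body.
- **Tool length:** the fingertips stood about 37 mm behind the reported TCP, which does not match the description. I checked this in two camera views and by touch, and allowed for it from then on.
- **Gate:** its tip first caught on the leg. Moving the hook about 4 mm along its length and 2 mm further in let the gate spring shut.

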